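Centre-punch the blank through the drill jig

TASK

Take the spring-loaded centre punch out of its stand, put its nose into the bushing of the jig and press it straight down on the blank inside until the punch's hidden spring snaps. Stop pressing at once when it gives way: leaning on it any further spoils the mark. Then put the punch back upright in its stand, fully down, and leave the things around alone.

Things in the scene. Friction and masses are not known exactly. Their poses are not given: they have to be found in the camera images.
- punch: loose steel centre punch, 124 mm long, 0.2 kg, upright in the stand. Origin: on its axis, underside of the round collar (29 mm across, 5 thick); z up along the tool. Above: square dark grip 16x16 mm, z 5 to 45 mm (flats face x and y), cap to 53 mm. Below: sleeve 14 mm across to z -16 mm, sliding nose 7 mm across, tip at -71 mm. Grip it just above the collar, which bears on the fingertips
- punch_tip (a point): tip of the punch's nose, on the tool's axis, 71 mm below its origin when it is out; the last 9 mm taper to 2.4 mm across. Moves with the nose
- jig: fixed punching jig: dark base 84x120x10 mm, four posts, aluminium guide plate 80x114 mm with its top at 46 mm, screw heads to 51 mm. Origin: centre of its underside. A steel blank (strip 36 mm wide, 150 long) lies in the slot under the plate, packed up to an unknown height: its top is 15 to 33 mm above the worktop, to be found by touch. More than 25 N overloads jig and blank
- bush_mouth (a point): centre of the mouth of the jig's raised round bushing (20 mm across outside, bore 11 mm, straight through to the blank), 52 mm above the worktop, z up. The blank's top is 19 to 37 mm below it
- stand: the punch's stand, fixed to the worktop: dark foot 80 x 80 x 8 mm with a grey block 50 x 50 mm up to 82 mm. Origin at the centre of its underside, z up. Beware: a fixed grey cord slants over the worktop to the left of jig and stand; keep the arm to the right of it
- stand_seat (a point): centre of the mouth of the stand's one vertical hole (19 mm across, through the block), 82 mm above the worktop; the underside of the punch's collar rests here
- hex_key_set: bystander: folding hex-key set 30 x 100 x 20 mm lying beside them; origin at the centre of its underside
- timer: bystander: small white timer 64 x 64 x 20 mm; origin at the centre of its underside
- tips_carton: bystander: white carton 76 x 122 x 60 mm; origin at the centre of its underside
- punch_trip (a joint): the trip inside the punch, m: 0 cocked, 0.006 snapped. Pressed on its tip, the nose gives against a spring (2 N at first, 1.5 N more per mm); at about 12.5 N and 7 mm the trip snaps and the resistance suddenly drops by 4 N or more. Stop there: pressed on, it climbs again, and over 12 N on the blank after the snap spoils the mark. Released, nose and trip spring out again by themselves

How it is judged:
On the way, in this order (a step that is already met when the one before it is completed fails the run):
1. the punch is lifted out of its stand (distance between punch and stand_seat above 0.075 m), for 0.1 s.
2. with the nose inside the jig's bushing and the punch upright, the spring snaps (value of joint punch_trip above 0.004 m and horizontal distance between punch_tip and bush_mouth below 0.005 m and z of punch_tip in the frame of bush_mouth below -0.015 m and angle between punch's own z axis and vertical below 0.12 rad), for 0.05 s.
At the end, for the whole second after the job is handed in: the spring has snapped in the jig's bushing, and the punch again stands upright (within 0.1 rad) and at rest in its stand, its collar down on the block (within 4 mm) and centred on the hole (within 6 mm), its trip cocked again (horizontal distance between punch and stand_seat below 0.006 m and z of punch in the frame of stand_seat between -0.004 and 0.004 m and angle between punch's own z axis and vertical below 0.1 rad and value of joint punch_trip below 0.001 m and linear speed of punch below 0.02 m/s); the robot touches nothing.
It fails at once if the punch loads the jig or its blank with more than 25 N (contact force between punch and jig above 25 N).
It fails at once if after the snap, while the trip is still in, the punch is pressed on the blank with more than 12 N (value of joint punch_trip above 0.0045 m and contact force between punch and jig above 12 N).
It fails at once if the hex-key set is moved by more than 20 mm (distance of hex_key_set from where it was at the start of the episode above 0.02 m).
It fails at once if the timer is moved by more than 20 mm (distance of timer from where it was at the start of the episode above 0.02 m).
It fails at once if the carton is moved by more than 20 mm (distance of tips_carton from where it was at the start of the episode above 0.02 m).
It also fails if it takes over 61 s, if anything falls off the work surface, if the arm or the gripper's body presses on something with over 40 N, if the wrist force passes 120 N, or if a joint passes its speed limit or range.

ROBOT

A 6-joint arm with a two-finger parallel gripper is mounted at the origin on a cart in front of the work surface, level with it; the furniture and walls round the work are solid. World frame = base frame: x ahead of the robot, y to its left, z up, the work surface at z = 0. Lengths are in m, angles in rad, forces in N, time in s.
With the tool pointing down it reaches from about 0.35 to 0.875 m from the base axis. Payload 4.2 kg.
Tool frame: the origin (TCP) lies at the very end of the fingers, on their centre line; the grasp point (between the pads) lies 19 mm behind it; z points along the fingers, y is the line along which they close (so a half turn about z gives the same grasp; the last joint's range is limited). The gripper opens to 87 mm and grips with 3 to 60 N. Pads are 19 mm wide; open, the fingers measure 117 mm over their backs; the gripper's body (75 mm by 190 mm) begins 51 mm behind the grasp point.
Start: joints at [1.485, 0.385, 0.008, 0, -1.194, -0.259], TCP at [0.211, 0.588, 0.223] pointing down, gripper open.
Joint ranges: [-3.14, 3.14], [-1.21, 2.06], [-1.07, 1.41], [-3.16, 2.05], [-2.99, -0.16], [-3.1, 3.1]. Speed limits (rad/s): [2.79, 2.79, 3.14, 3.14, 3.14, 3.14].

INTERFACE

Orientations are given as a unit quaternion [w, x, y, z].
In Python, from workcell import r gives the robot as it stands.
- The arm moves only by the tool play_rows, never from a script. Its argument "deltas" is a list of rows, each a list of 3 entries, a list of its own where there are three numbers: the finger opening in mm, from 0 to 87, then the shift along the tool's x, y, z in mm, then the turn about the tool's z in rad. In form: [[grip, [dx, dy, dz], twist], ...]. A call has 1 to 20 rows; each row is the pose to reach, as a shift and turn from the pose commanded when the call began, along the tool's axes at that moment; what a row does not reach only later rows make up. A row lasts 1/8 s, in which the tool goes at most 62.5 mm and 10.7 degrees, less where a joint would pass 70% of its speed; a pose out of reach is approached as far as the arm can. A call with a gripper value outside its range is refused whole. The fingers move at their own pace and stop on an object; "newtons" is the grip in N (left out, the last holds). Time passes only in rows, so rows that repeat a pose let the fingers close. It gives the time, the measured TCP pose, the force, the opening and the grip force at its end, in the units of the state.
- r.observe(): the state, without advancing time (a new reading comes with each control period).
- r.read_camera(name): name is "side" or "top"; returns a dict with "color" (480x640x3 uint8, blue, green, red), "fx", "fy", "cx", "cy" (pixels), "rvec" (rotation vector, rad) and "tvec" (3), from world to camera coordinates, as OpenCV has them. Camera axes: x right, y down, z forward; pixel columns grow to the right and rows downward; lengths in m; the calibration is good to about 2 mm. A picture is of the moment at which its call begins. There is no depth.
- r.job_done(): hands the job in; it is judged then, once.
Trained networks look in a picture, given as the dict that the camera call returned (one of the last four; its "shot" number tells which), for a name from the list of things; names that differ only in an ending like _2 or _b are one class to them, and where a whole thing is asked for, a point or a joint stands for the part that bears it (a point fixed in the world has none). Each returns a list of dicts, best first, with "confidence" (0 to 1); they miss things now and then, are a little off and sometimes report something else, mostly with a low value. They report only what shows in the picture. A call takes as long as a camera call.
- r.look_for(picture, query): "point" ([x, y, z] in m, in world coordinates, good to about 4 mm: the middle of the surface that is visible of it).
The state is a dict: "clock": time; "joints": joint angles; "joint_velocities": joint speeds; "joint_torque": joint torques, N m; "ee_pos": TCP position; "ee_rot": TCP orientation; "force": force on the tool from outside, world axes, zero at the start; "moment": the same for the moment, N m; "finger_gap": finger opening in m; "gripper_force": force on a finger pad.
Only numpy, scipy, OpenCV 4.12 (cv2) and the standard library are available. Lean on these libraries where they do the work, as an engineer would, in place of code of your own. Each camera call takes 0.05 s, during which the arm holds its last target. There are 200 camera calls.

## Working session

There is one attempt and no reset: what is moved stays moved. The work goes in short steps, Python scripts to look and compute and a tool call to move; the robot and the scene stay as the last step left them, time stands still between calls to the robot, and variables do not carry over. Pictures are saved under pics/ and viewed, at most 10 in all, crops included, and the job is handed in when it is done.

Besides the shell and the picture viewer there is one more tool, called as name(argument=value, ...), one argument or row to a line, values as JSON. play_rows: Moves the arm, as the interface text tells. Its arguments: {"type":"object","properties":{"deltas":{"type":"array"},"newtons":{"type":"number"}},"required":["deltas"]}

```bash
mkdir -p pics
cat > h.py <<'E'
import numpy as np, cv2
from workcell import r
def ray(c,u,v,z):
    R=cv2.Rodrigues(np.array(c["rvec"],float))[0]; t=np.array(c["tvec"],float).ravel()
    o=-R.T@t; d=R.T@np.array([(u-c["cx"])/c["fx"],(v-c["cy"])/c["fy"],1]); return o+d*(z-o[2])/d[2]
def proj(c,P):
    K=np.array([[c["fx"],0,c["cx"]],[0,c["fy"],c["cy"]],[0,0,1]],float)
    return cv2.projectPoints(np.array(P,float).reshape(-1,3),np.array(c["rvec"],float),np.array(c["tvec"],float),K,None)[0].reshape(-1,2)
E
python3 - <<'E'
from h import *
for n in("top","side"):
    c=r.read_camera(n); cv2.imwrite(f"pics/{n}0.png",c["color"])
    R=cv2.Rodrigues(np.array(c["rvec"],float))[0]; print(n,c["fx"],(-R.T@np.array(c["tvec"]).ravel()).round(3))
    for q in("punch","jig","stand","hex_key_set","timer","tips_carton"):
        for d in r.look_for(c,q)[:2]: print(q,np.round(d["point"],3),round(d["confidence"],2),proj(c,d["point"]).round())
s=r.observe();print(s["clock"],s["ee_pos"],s["ee_rot"],s["force"],s["finger_gap"])
E
```

```text
top 519.5011022860884 [ 0.235 -0.026  1.417]
punch [ 0.496 -0.358  0.114] 0.63 [[440. 240.]]
punch [ 0.509 -0.163  0.048] 0.29 [[362. 246.]]
jig [ 0.509 -0.159  0.05 ] 0.68 [[360. 246.]]
stand [ 0.483 -0.343  0.032] 0.6 [[428. 251.]]
timer [0.541 0.101 0.018] 0.58 [[264. 244.]]
tips_carton [0.508 0.336 0.062] 0.71 [[175. 260.]]
side 462.97274904648333 [ 0.382 -1.074  0.474]
punch [ 0.5   -0.364  0.106] 0.63 [[334. 295.]]
jig [ 0.508 -0.181  0.046] 0.55 [[324. 281.]]
stand [ 0.496 -0.389  0.034] 0.61 [[333. 339.]]
hex_key_set [ 0.518 -0.015  0.022] 0.41 [[320. 261.]]
timer [0.542 0.078 0.02 ] 0.67 [[325. 248.]]
tips_carton [0.508 0.289 0.042] 0.88 [[305. 217.]]
0.7 [0.21119366 0.5881948  0.22258017] [-1.17760195e-05  9.85176635e-01 -1.71542989e-01 -2.49445219e-05] [ 0.98684644 -0.05673338 -0.41073882] 0.08691012675169166
```

View pics/top0.png

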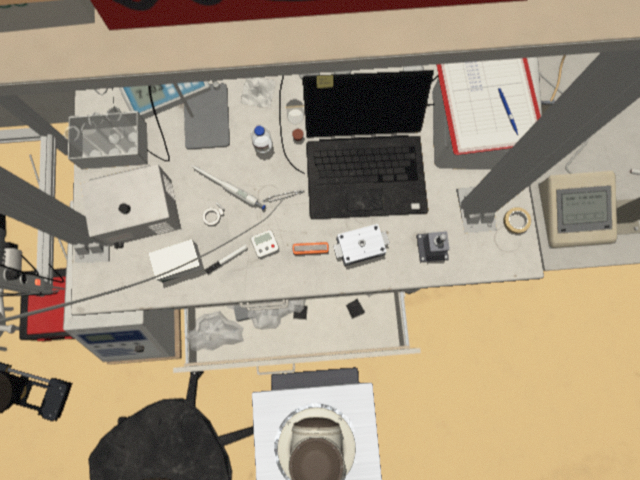

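View pics/side0.png

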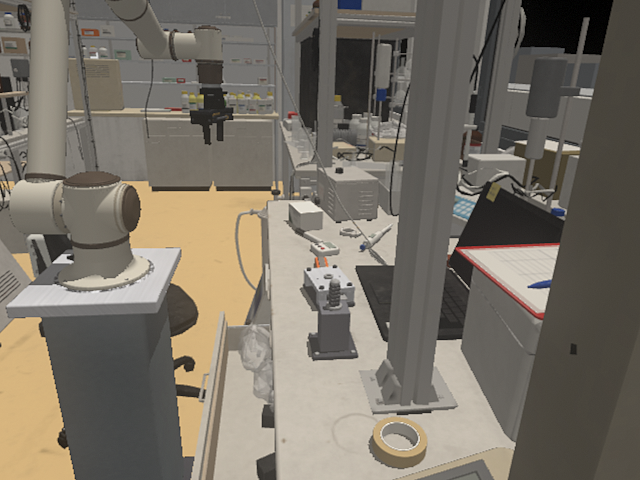

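The top view shows the punch cap near (440,240), the jig near (361,245) and the cord running from (0,318) to (300,190). The side view shows the cord from (253,0) to (330,170) and the punch at (335,290). I'll zoom in next.

Run:
```python
import cv2,numpy as np
t=cv2.imread("pics/top0.png");s=cv2.imread("pics/side0.png")
a=cv2.resize(t[215:275,325:465],(800,343),interpolation=cv2.INTER_CUBIC)
b=cv2.resize(s[255:365,290:370],(400,550),interpolation=cv2.INTER_CUBIC)
c=cv2.resize(s[0:220,230:350],(300,550),interpolation=cv2.INTER_CUBIC)
cv2.imwrite("pics/ca.png",a);cv2.imwrite("pics/cb.png",np.hstack([b,c]))
```

```text
(no output)
```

View pics/ca.png

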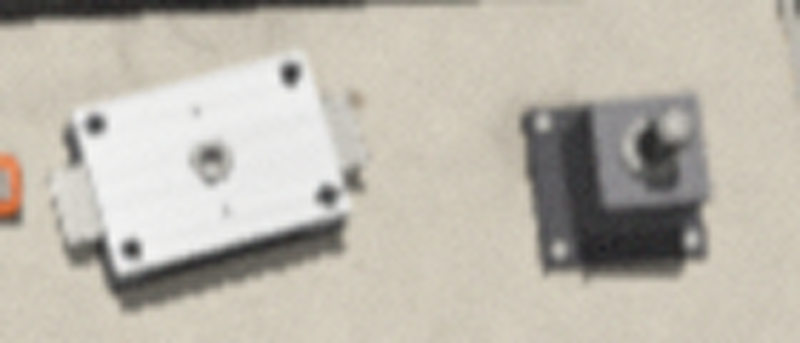

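View pics/cb.png

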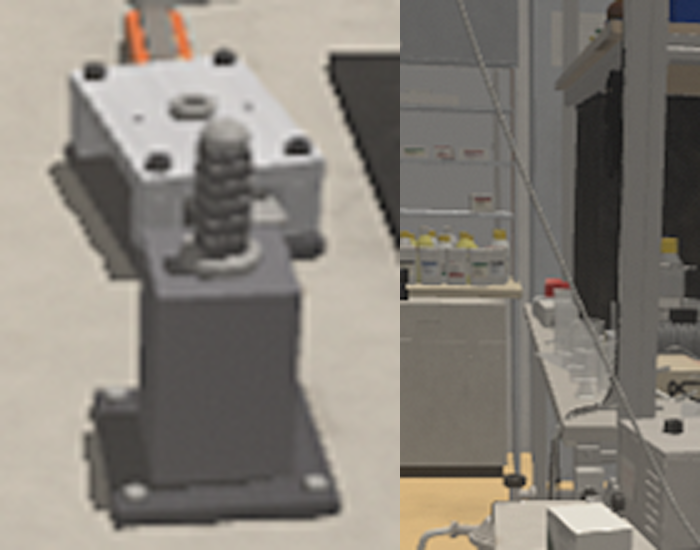

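Bushing mouth is at crop (211,160) in the top view and (192,106) in the side view. The punch cap is at (676,123), and the stand block's top corners are around (651,152). The cord crosses from (254,0) to (346,208) in the side view.

Run:
```python
from h import *
t=r.read_camera("top");s=r.read_camera("side")
k=800/140
T=lambda x,y,z:ray(t,(x+.5)/k-.5+325,(y+.5)/k-.5+215,z)
S=lambda x,y,z:ray(s,(x+.5)/5-.5+290,(y+.5)/5-.5+255,z)
print("bush",T(211,160,.052),S(192,106,.052)," screws",np.mean([T(*p,.051) for p in((95,124),(290,73),(328,194),(131,248))],0))
print("side screws",np.mean([S(*p,.051) for p in((95,70),(225,58),(298,146),(158,161))],0))
d=T(290,73,.051)-T(95,124,.051);print("jig long dir deg",np.degrees(np.arctan2(d[1],d[0])))
B=[T(*p,.082) for p in((597,103),(697,97),(706,202),(604,207))];print("block",np.mean(B,0),[np.degrees(np.arctan2(*(B[i]-B[j])[1::-1])).round(1) for i,j in((1,0),(2,3),(3,0),(2,1))])
C=[S(*p,.082) for p in((147,293),(298,293))];print("side front block edge",C)
print("cap",T(676,123,.133),S(226,130,.130),"collar",S(215,252,.087),T(650,148,.087))
# cord: side plane x top rays
def rd(c,u,v):
    R=cv2.Rodrigues(np.array(c["rvec"],float))[0];tt=np.array(c["tvec"],float).ravel()
    return -R.T@tt,R.T@np.array([(u-c["cx"])/c["fx"],(v-c["cy"])/c["fy"],1])
o,a=rd(s,254,0);_,b=rd(s,346,208);n=np.cross(a,b)
for u,v in((20,315),(100,295),(180,265),(240,232),(285,200)):
    p,q=rd(t,u,v);print("cord",u,(p+q*(n@(o-p))/(n@q)).round(3))
```

```text
bush [ 0.51671655 -0.16335076  0.052     ] [ 0.51699735 -0.16784565  0.052     ]  screws [ 0.51718923 -0.16352144  0.051     ]
side screws [ 0.51769924 -0.16656517  0.051     ]
jig long dir deg -79.58560239538124
block [ 0.49816559 -0.36227388  0.082     ] [np.float64(-91.0), np.float64(-91.7), np.float64(176.7), np.float64(177.3)]
side front block edge [array([ 0.47173223, -0.3820987 ,  0.082     ]), array([ 0.52342541, -0.38606367,  0.082     ])]
cap [ 0.5003172  -0.36212644  0.133     ] [ 0.50122176 -0.35571643  0.13      ] collar [ 0.49765079 -0.36402911  0.087     ] [ 0.49910451 -0.3608015   0.087     ]
cord 20 [0.313 0.349 0.752]
cord 100 [0.34  0.274 0.69 ]
cord 180 [0.398 0.194 0.558]
cord 240 [0.503 0.123 0.33 ]
cord 285 [ 0.689  0.039 -0.068]
```

Run:
```python
from h import *
t=r.read_camera("top");im=t["color"]
cv2.imwrite("pics/cord.png",cv2.resize(im[170:340,0:320],(800,425),interpolation=cv2.INTER_CUBIC))
for u,v in((460,187),(460,235),(505,235),(470,212)):print(ray(t,u,v,0).round(3))
s=r.read_camera("side")
for u,v in((385,405),(442,402),(362,370)):print("s",ray(s,u,v,0).round(3))
```

```text
[ 0.666 -0.464  0.   ]
[ 0.527 -0.445  0.   ]
[ 0.517 -0.57   0.   ]
[ 0.591 -0.482  0.   ]
s [ 0.558 -0.523  0.   ]
s [ 0.647 -0.525 -0.   ]
s [ 0.541 -0.435  0.   ]
```

View pics/cord.png

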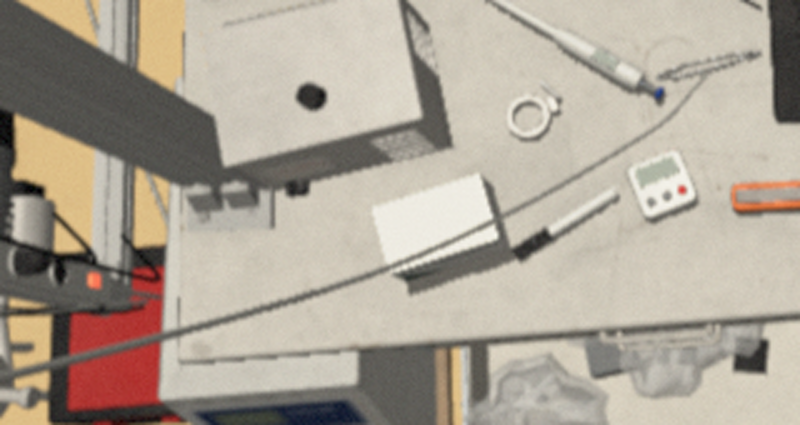

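The cord runs through top pixels (0,321), (80,300), (160,276), (200,257), (240,236) and (276,210).

Run:
```python
from h import *
t=r.read_camera("top");s=r.read_camera("side")
sp=np.array([(254,0),(278,58),(302,120),(326,168),(346,208)],float)
f=np.polyfit(sp[:,1],sp[:,0],2)
zs=np.linspace(0,1.2,2401)
for u,v in((0,321),(80,300),(160,276),(200,257),(240,236),(276,210)):
    P=np.array([ray(t,u,v,z) for z in zs]);q=proj(s,P);e=abs(q[:,0]-np.polyval(f,q[:,1]));e[(q[:,1]<-80)|(q[:,1]>230)]=1e9
    p=P[e.argmin()];print(u,p.round(3),"r",np.hypot(*p[:2]).round(3),"az",np.degrees(np.arctan2(p[1],p[0])).round(1),q[e.argmin()].round())
```

```text
0 [0.3   0.334 0.82 ] r 0.449 az 48.0 [226. -80.]
80 [0.327 0.277 0.745] r 0.428 az 40.2 [237. -50.]
160 [0.373 0.212 0.614] r 0.429 az 29.6 [257.   6.]
200 [0.424 0.176 0.486] r 0.459 az 22.6 [278.  62.]
240 [0.495 0.123 0.327] r 0.51 az 14.0 [308. 130.]
276 [0.612 0.057 0.101] r 0.614 az 5.3 [353. 222.]
```

```bash
cat >> h.py <<'E'
from scipy.spatial.transform import Rotation as Ro
def rows(base,q,wps):
    "wps: (x,y,z,theta_deg of tool x) -> rows in tool axes at base"
    M=Ro.from_quat([q[1],q[2],q[3],q[0]]).as_matrix();M=M.copy()
    th0=np.degrees(np.arctan2(M[1,0],M[0,0]))
    for x,y,z,th in wps:
        d=M.T@(np.array([x,y,z])-base)*1000; print([*(d.round(0).astype(int).tolist())],round(np.radians(th0-th),2))
def cyl(r_,a,z,th): a=np.radians(a);return(r_*np.cos(a),r_*np.sin(a),z,th)
E
python3 - <<'E'
from h import *
s=r.observe();p,q=np.array(s["ee_pos"]),s["ee_rot"]
print(s["clock"])
rows(p,q,[cyl(R,70.3,.223,th) for R,th in((.57,-15),(.51,-5),(.45,5),(.40,14),(.36,23))]+[cyl(.357,a,.223,min(30,th)) for a,th in((61,30),(52,30),(43,30),(34,30),(25,30),(16,24),(7,18),(-2,12),(-11,6),(-20,0),(-29,-2),(-36,-2))]+[cyl(R,-36,.223,-2) for R in(.42,.48,.54)])
E
```

```text
1.0
[-1, 55, 0] -0.08
[0, 115, 0] -0.26
[0, 175, 0] -0.43
[0, 225, 0] -0.59
[0, 265, 0] -0.75
[57, 273, 0] -0.87
[112, 286, 0] -0.87
[163, 308, 0] -0.87
[211, 337, 0] -0.87
[254, 374, 0] -0.87
[290, 416, 0] -0.76
[319, 464, 0] -0.66
[340, 516, 0] -0.55
[353, 571, 0] -0.45
[357, 626, 0] -0.34
[352, 682, 0] -0.31
[343, 725, 0] -0.31
[403, 742, 0] -0.31
[461, 759, 0] -0.31
[518, 776, 0] -0.31
```

play_rows(
  deltas=[
    [87,[0,55,0],-0.08],
    [87,[0,115,0],-0.26],
    [87,[0,175,0],-0.43],
    [87,[0,225,0],-0.59],
    [87,[0,265,0],-0.75],
    [87,[57,273,0],-0.87],
  ],
  newtons=40,
)

```text
clock: 1.75
ee_pos: [0.1696, 0.3121, 0.2234]
ee_rot: [-0.002, 0.964, 0.267, 0.0]
force: [0.6, 1.7, 0.1]
finger_gap: 0.0871
gripper_force: 0.0
```

Run:
```python
from h import *
s=r.observe();p,q=np.array(s["ee_pos"]),s["ee_rot"]
print(s["clock"],p,q,s["joints"],s["force"])
p=np.array(cyl(.357,61,.223,30)[:3]); q=[0,np.cos(np.radians(15)),np.sin(np.radians(15)),0]
rows(p,q,[cyl(.357,a,.223,min(30,th)) for a,th in((52,30),(43,30),(34,30),(25,30),(16,24),(7,18),(-2,12),(-11,6),(-20,0),(-29,-2),(-36,-2))]+[cyl(R,-36,.223,-2) for R in(.42,.48,.54,.57)])
```

```text
1.75 [0.16964556 0.3120992  0.22341298] [-1.69154979e-03  9.63560937e-01  2.67483192e-01  4.49294893e-04] [ 1.53936699e+00 -1.04800433e-01 -5.78729905e-01 -1.67811878e-04
 -1.09336963e+00  5.73067234e-01] [0.6495208  1.67235784 0.08371747]
[25, 50, 0] -0.0
[42, 104, 0] -0.0
[50, 159, 0] -0.0
[50, 215, 0] -0.0
[40, 270, 0] 0.1
[23, 323, 0] 0.21
[-3, 373, 0] 0.31
[-37, 418, 0] 0.42
[-77, 457, 0] 0.52
[-122, 490, 0] 0.56
[-161, 510, 0] 0.56
[-135, 568, 0] 0.56
[-111, 622, 0] 0.56
[-86, 677, 0] 0.56
[-74, 705, 0] 0.56
```

play_rows(
  deltas=[
    [87,[25,50,0],0],
    [87,[42,104,0],0],
    [87,[50,159,0],0],
    [87,[50,215,0],0],
    [87,[40,270,0],0.1],
    [87,[23,323,0],0.21],
    [87,[-3,373,0],0.31],
    [87,[-37,418,0],0.42],
    [87,[-77,457,0],0.52],
    [87,[-122,490,0],0.56],
    [87,[-161,510,0],0.56],
    [87,[-135,568,0],0.56],
    [87,[-111,622,0],0.56],
    [87,[-111,622,0],0.56],
    [87,[-111,622,0],0.56],
    [87,[-111,622,0],0.56],
  ],
)

```text
clock: 3.75
ee_pos: [0.3872, -0.2811, 0.2231]
ee_rot: [0.0, 1.0, -0.017, 0.0]
force: [0.7, -0.6, 0.5]
finger_gap: 0.0871
gripper_force: 0.0
```

Run:
```python
from h import *
s=r.observe();print(s["joints"],s["force"])
c=r.read_camera("side");t=r.read_camera("top")
a=cv2.resize(c["color"][200:360,200:400],(750,600));cv2.imwrite("pics/s2.png",a)
for im in(c,t):
  for q in("punch","jig","stand"): print([(np.round(d["point"],3),round(d["confidence"],2)) for d in r.look_for(im,q)[:1]])
```

```text
[-2.87595225e-01  1.32681192e-01 -3.37222752e-01 -1.11462751e-04
 -1.10017361e+00  1.82388358e+00] [ 0.69028427 -0.62526668  0.45912922]
[(array([ 0.499, -0.366,  0.105]), 0.88)]
[(array([ 0.509, -0.18 ,  0.048]), 0.7)]
[(array([ 0.495, -0.387,  0.033]), 0.76)]
[]
[]
[]
```

View pics/s2.png

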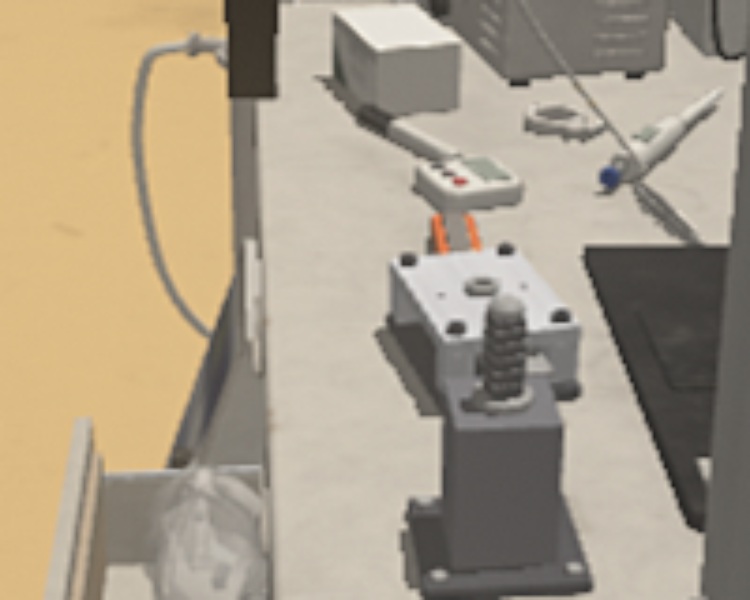

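play_rows(
  deltas=[
    [87,[50,30,0],0],
    [87,[100,65,0],0],
    [87,[114,76,20],0],
    [87,[114,76,60],0],
    [87,[114,76,100],0],
    [87,[114,76,125],0],
    [87,[114,76,133],0],
    [87,[114,76,133],0],
    [87,[114,76,133],0],
  ],
)

```text
clock: 5.28
ee_pos: [0.5002, -0.3622, 0.0911]
ee_rot: [0.001, 1.0, -0.017, 0.001]
force: [-0.2, -0.2, 0.6]
finger_gap: 0.087
gripper_force: 0.0
```

Run:
```python
from h import *
s=r.observe();print(s["ee_pos"],s["force"],s["clock"])
c=r.read_camera("side");cv2.imwrite("pics/s3.png",cv2.resize(c["color"][240:350,270:390],(720,600*110//100*1)[:2] if 0 else (655,600)))
```

```text
[ 0.50018532 -0.36221559  0.09106458] [-0.21109136 -0.20711645  0.59178803] 5.275
```

View pics/s3.png

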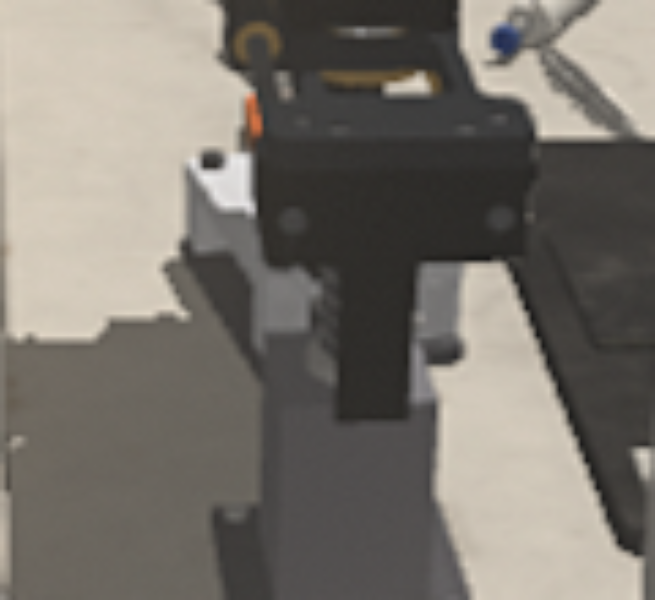

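The front finger hangs over the middle of the stand block at (375,420), with the punch behind it. The gripper body is clear of everything, so I'll close.

play_rows(
  deltas=[
    [87,[0,0,2],0],
    [40,[0,0,2],0],
    [8,[0,0,2],0],
    [8,[0,0,2],0],
    [8,[0,0,2],0],
    [8,[0,0,2],0],
    [8,[0,0,2],0],
    [8,[0,0,2],0],
  ],
  newtons=40,
)

```text
clock: 6.32
ee_pos: [0.4993, -0.3618, 0.0875]
ee_rot: [-0.0, 1.0, -0.018, -0.0]
force: [1.0, -0.3, -1.0]
finger_gap: 0.0251
gripper_force: 0.0
```

play_rows(
  deltas=[
    [8,[0,0,0],0],
    [8,[0,0,0],0],
    [8,[0,0,0],0],
    [8,[0,0,0],0],
  ],
)

```text
clock: 6.82
ee_pos: [0.4993, -0.3618, 0.0875]
ee_rot: [0.0, 1.0, -0.018, -0.0]
force: [0.8, -0.5, 0.5]
finger_gap: 0.0185
gripper_force: 40.0
```

Run:
```python
from h import *
for i in range(1):
    s=r.observe();print(s["ee_pos"],s["ee_rot"],s["force"],s["moment"],s["finger_gap"],s["gripper_force"])
c=r.read_camera("side");
for q in("punch",): print([(np.round(d["point"],3),round(d["confidence"],2)) for d in r.look_for(c,q)[:1]])
```

```text
[ 0.49927858 -0.36178388  0.08753861] [ 1.07317536e-05  9.99845010e-01 -1.76055564e-02 -1.92386075e-06] [ 0.77345976 -0.45159666  0.50789313] [-0.16155625  0.05714054 -0.03968639] 0.018499323265478634 39.99884085031226
[]
```

play_rows(
  deltas=[
    [26,[0,0,0],0],
    [26,[0,0,0],0.08],
    [26,[0,0,0],0.17],
    [26,[0,0,0],0.17],
    [8,[0,0,0],0.17],
    [8,[0,0,0],0.17],
    [8,[0,0,0],0.17],
    [8,[0,0,0],0.17],
  ],
  newtons=20,
)

```text
clock: 7.92
ee_pos: [0.4993, -0.3617, 0.0876]
ee_rot: [0.0, 0.995, -0.102, 0.0]
force: [-0.3, 0.2, -0.6]
finger_gap: 0.0198
gripper_force: 20.0
```

play_rows(
  deltas=[
    [26,[0,0,0],0],
    [26,[0,0,0],-0.15],
    [26,[0,0,0],-0.3],
    [26,[0,0,0],-0.34],
    [8,[0,0,0],-0.34],
    [8,[0,0,0],-0.34],
    [8,[0,0,0],-0.34],
    [8,[0,0,0],-0.34],
  ],
  newtons=20,
)

```text
clock: 8.93
ee_pos: [0.4993, -0.3618, 0.0876]
ee_rot: [0.0, 0.998, 0.067, 0.0]
force: [-0.6, -0.1, -0.2]
finger_gap: 0.0167
gripper_force: 20.0
```

play_rows(
  deltas=[
    [24,[0,0,0],0],
    [24,[0,0,0],-0.05],
    [24,[0,0,0],-0.05],
    [8,[0,0,0],-0.05],
    [8,[0,0,0],-0.05],
    [8,[0,0,0],-0.05],
    [8,[0,0,0],-0.05],
  ],
  newtons=50,
)

```text
clock: 9.8
ee_pos: [0.4993, -0.3617, 0.0876]
ee_rot: [0.0, 0.996, 0.092, 0.0]
force: [-0.7, 0.2, 0.3]
finger_gap: 0.0156
gripper_force: 49.4
```

play_rows(
  deltas=[
    [8,[0,0,-10],0],
    [8,[0,0,-30],0],
    [8,[0,0,-60],0],
    [8,[0,0,-90],0],
    [8,[0,0,-105],0],
    [8,[0,0,-105],0],
    [8,[0,0,-105],0],
  ],
)

```text
clock: 10.68
ee_pos: [0.4984, -0.3612, 0.1909]
ee_rot: [-0.001, 0.996, 0.092, -0.001]
force: [-0.1, -0.2, -3.0]
finger_gap: 0.0164
gripper_force: 49.4
```

play_rows(
  deltas=[
    [8,[8,-30,0],0],
    [8,[19,-70,0],0],
    [8,[33,-120,0],0],
    [8,[44,-160,0],0],
    [8,[51,-182,0],0],
    [8,[53,-190,0],0],
    [8,[53,-190,20],0],
    [8,[53,-190,40],0],
    [8,[53,-190,50],0],
    [8,[53,-190,50],0],
    [8,[53,-190,50],0],
    [8,[53,-190,50],0],
  ],
)

```text
clock: 12.18
ee_pos: [0.517, -0.1654, 0.1434]
ee_rot: [0.0, 0.996, 0.092, 0.001]
force: [-0.3, -0.5, -3.4]
finger_gap: 0.0155
gripper_force: 49.4
```

Run:
```python
from h import *
s=r.observe();print(s["ee_pos"],s["ee_rot"],s["force"],s["moment"],s["finger_gap"],s["clock"])
c=r.read_camera("side")
p=np.array(s["ee_pos"]);print("pred tip",proj(c,p-[0,0,.0766]),"bush",proj(c,[.517,-.1647,.052]))
cv2.imwrite("pics/s4.png",cv2.resize(c["color"][215:315,270:390],(720,600),interpolation=cv2.INTER_CUBIC))
```

```text
[ 0.51697608 -0.16542051  0.14336995] [1.71867469e-04 9.95736465e-01 9.22398414e-02 8.21654145e-04] [-0.33310777 -0.45230128 -3.39360522] [-0.04385677 -0.022896    0.00789104] 0.015529631523635767 12.175
pred tip [[328.04973576 269.12665772]] bush [[327.80894233 275.19401803]]
```

View pics/s4.png

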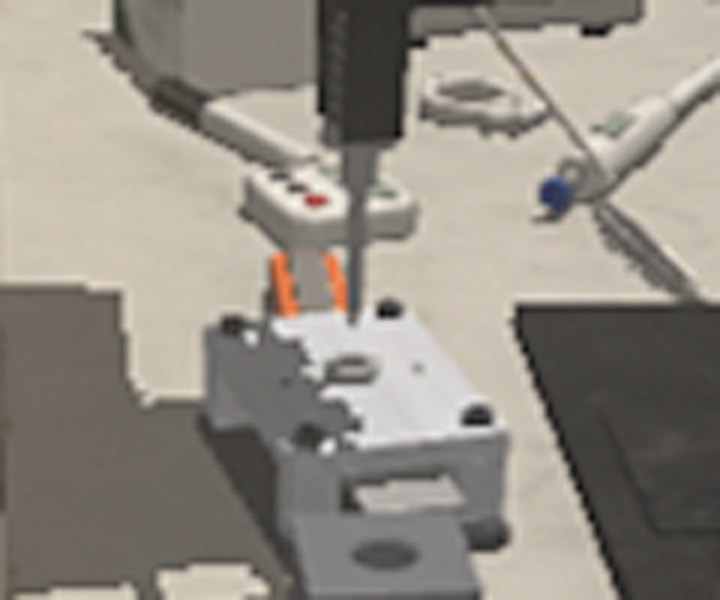

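play_rows(
  deltas=[
    [8,[0,0,8],0],
    [8,[0,0,14],0],
    [8,[0,0,18],0],
    [8,[0,0,22],0],
    [8,[0,0,25],0],
    [8,[0,0,28],0],
    [8,[0,0,28],0],
    [8,[0,0,28],0],
  ],
)

```text
clock: 13.22
ee_pos: [0.5166, -0.1653, 0.1147]
ee_rot: [0.0, 0.996, 0.092, 0.0]
force: [0.9, -0.2, -2.5]
finger_gap: 0.016
gripper_force: 49.4
```

Run:
```python
from h import *
s=r.observe();print(s["ee_pos"],s["force"],s["moment"],s["finger_gap"],s["clock"])
c=r.read_camera("side");print("hole",ray(c,270+385.5/6-.5,215+553.5/6-.5,.082))
s=r.observe();print(s["force"])
```

```text
[ 0.51659149 -0.16528949  0.1146647 ] [ 0.86259357 -0.16766701 -2.46230348] [-0.01173737  0.01076586  0.09131052] 0.015965558034867454 13.225
hole [ 0.50024926 -0.36137128  0.082     ]
[ 0.3822397   1.02700757 -2.82801813]
```

play_rows(
  deltas=[
    [8,[0,0,3],0],
    [8,[0,0,6],0],
    [8,[0,0,8],0],
    [8,[0,0,8],0],
    [8,[0,0,8],0],
  ],
)

```text
clock: 13.9
ee_pos: [0.5164, -0.1653, 0.1066]
ee_rot: [0.0, 0.996, 0.092, -0.0]
force: [-0.9, 0.1, -2.1]
finger_gap: 0.0157
gripper_force: 49.4
```

play_rows(
  deltas=[
    [8,[0,0,2],0],
    [8,[0,0,4],0],
    [8,[0,0,4],0],
    [8,[0,0,4],0],
  ],
)

```text
clock: 14.4
ee_pos: [0.5167, -0.1654, 0.103]
ee_rot: [0.0, 0.996, 0.092, 0.0]
force: [-1.2, -0.0, 3.2]
finger_gap: 0.0158
gripper_force: 49.4
```

play_rows(
  deltas=[
    [8,[0,0,0.7],0],
    [8,[0,0,1.5],0],
    [8,[0,0,1.5],0],
    [8,[0,0,1.5],0],
  ],
)

```text
clock: 14.9
ee_pos: [0.5168, -0.1653, 0.1015]
ee_rot: [0.0, 0.996, 0.092, 0.0]
force: [-0.9, 0.7, 5.6]
finger_gap: 0.0159
gripper_force: 49.4
```

Run:
```python
from h import *
F=[]
for i in range(6):
    s=r.observe();F.append(s["force"]);r.read_camera("side")
print(np.mean(F,0),np.std(F,0),s["ee_pos"],s["moment"])
```

```text
[-1.0498305   0.47413495  5.52776436] [0.45482098 0.2972669  0.40461163] [ 0.5168297  -0.16536445  0.10151612] [0.11477081 0.45361661 0.01932288]
```

play_rows(
  deltas=[
    [8,[0,0,1],0],
    [8,[0,0,1.8],0],
    [8,[0,0,1.8],0],
  ],
)

```text
clock: 15.58
ee_pos: [0.517, -0.1654, 0.1001]
ee_rot: [0.0, 0.996, 0.093, 0.001]
force: [-2.0, -0.0, 7.6]
finger_gap: 0.0156
gripper_force: 49.5
```

play_rows(
  deltas=[
    [8,[0,0,0.4],0],
    [8,[0,0,0.4],0],
  ],
)

```text
clock: 15.82
ee_pos: [0.517, -0.1654, 0.0998]
ee_rot: [0.0, 0.996, 0.093, 0.001]
force: [-1.4, -0.3, 8.4]
finger_gap: 0.0157
gripper_force: 49.5
```

play_rows(
  deltas=[
    [8,[0,0,0.4],0],
    [8,[0,0,0.4],0],
  ],
)

```text
clock: 16.08
ee_pos: [0.517, -0.1654, 0.0995]
ee_rot: [0.0, 0.996, 0.093, 0.001]
force: [-1.7, 1.1, 8.0]
finger_gap: 0.0155
gripper_force: 49.5
```

play_rows(
  deltas=[
    [8,[0,0,0.4],0],
    [8,[0,0,0.4],0],
  ],
)

```text
clock: 16.32
ee_pos: [0.5171, -0.1654, 0.0991]
ee_rot: [0.0, 0.996, 0.093, 0.001]
force: [-2.0, 1.3, 8.4]
finger_gap: 0.016
gripper_force: 49.5
```

play_rows(
  deltas=[
    [8,[0,0,0.4],0],
    [8,[0,0,0.4],0],
  ],
)

```text
clock: 16.58
ee_pos: [0.5171, -0.1655, 0.0988]
ee_rot: [0.0, 0.996, 0.093, 0.001]
force: [-2.4, 0.3, 8.9]
finger_gap: 0.0156
gripper_force: 49.5
```

play_rows(
  deltas=[
    [8,[0,0,0.3],0],
    [8,[0,0,0.3],0],
  ],
)

```text
clock: 16.82
ee_pos: [0.5171, -0.1655, 0.0986]
ee_rot: [0.0, 0.996, 0.093, 0.001]
force: [-2.6, 1.4, 9.6]
finger_gap: 0.0157
gripper_force: 49.5
```

play_rows(
  deltas=[
    [8,[0,0,0.3],0],
    [8,[0,0,0.3],0],
  ],
)

```text
clock: 17.08
ee_pos: [0.5171, -0.1655, 0.0984]
ee_rot: [0.0, 0.996, 0.093, 0.001]
force: [-2.2, 0.8, 9.8]
finger_gap: 0.0157
gripper_force: 49.5
```

play_rows(
  deltas=[
    [8,[0,0,0.3],0],
    [8,[0,0,0.3],0],
  ],
)

```text
clock: 17.32
ee_pos: [0.5171, -0.1655, 0.0981]
ee_rot: [0.0, 0.996, 0.093, 0.001]
force: [-3.2, 0.9, 10.3]
finger_gap: 0.0155
gripper_force: 49.5
```

play_rows(
  deltas=[
    [8,[0,0,0.3],0],
    [8,[0,0,0.3],0],
  ],
)

```text
clock: 17.58
ee_pos: [0.5171, -0.1655, 0.0978]
ee_rot: [0.0, 0.996, 0.093, 0.001]
force: [-2.1, 1.4, 8.1]
finger_gap: 0.0155
gripper_force: 49.5
```

Run:
```python
from h import *
for i in range(5):
    s=r.observe();print(np.round(s["force"],1),s["ee_pos"][2],s["clock"]);r.read_camera("side")
```

```text
[-2.1  1.4  8.1] 0.09776510978897911 17.575
[-2.9  0.2  7.3] 0.09762888108469922 17.625
[-1.4 -1.   4.4] 0.09732320339815606 17.675
[-1.  -0.3  3.5] 0.09693353191475473 17.725
[-1.4  0.4  4. ] 0.09668422156817011 17.775
```

The trip has snapped: the force fell by about 6 N. I'm pulling straight up.

play_rows(
  deltas=[
    [8,[0,0,-3],0],
    [8,[0,0,-12],0],
    [8,[0,0,-30],0],
    [8,[0,0,-60],0],
    [8,[0,0,-90],0],
    [8,[0,0,-96],0],
    [8,[0,0,-96],0],
    [8,[0,0,-96],0],
  ],
)

```text
clock: 18.82
ee_pos: [0.5154, -0.1651, 0.1906]
ee_rot: [-0.0, 0.996, 0.092, -0.002]
force: [0.4, -0.6, -2.8]
finger_gap: 0.016
gripper_force: 49.4
```

Run:
```python
from h import *
s=r.observe();p=np.array(s["ee_pos"]);print(p,s["ee_rot"],s["force"],s["clock"])
th=2*np.degrees(np.arctan2(s["ee_rot"][2],s["ee_rot"][1]))
rows(p,s["ee_rot"],[(.4997,-.3617,.188,th)])
```

```text
[ 0.51536869 -0.16505629  0.19063785] [-4.98800933e-04  9.95749377e-01  9.20869810e-02 -1.70796724e-03] [ 0.44236286 -0.62000998 -2.80524794] 18.825
[-51, 190, 3] 0.0
```

play_rows(
  deltas=[
    [8,[-8,30,0],0],
    [8,[-19,70,0],0],
    [8,[-33,120,0],0],
    [8,[-44,160,0],0],
    [8,[-51,182,0],0],
    [8,[-52,190,0],0],
    [8,[-52,190,10],0],
    [8,[-52,190,20],0],
    [8,[-52,190,20],0],
    [8,[-52,190,20],0],
    [8,[-52,190,20],0],
  ],
)

```text
clock: 20.2
ee_pos: [0.5007, -0.3614, 0.173]
ee_rot: [0.0, 0.996, 0.093, 0.0]
force: [0.1, 0.1, -2.3]
finger_gap: 0.0157
gripper_force: 49.4
```

Run:
```python
from h import *
c=r.read_camera("side");s=r.observe();p=np.array(s["ee_pos"]);print(p,s["force"])
print("pred tip",6*(proj(c,p-[0,0,.0766])-[270,240]+.5),"hole",6*(proj(c,[.4997,-.3617,.082])-[270,240]+.5))
cv2.imwrite("pics/s5.png",cv2.resize(c["color"][240:340,270:390],(720,600),interpolation=cv2.INTER_CUBIC))
```

```text
[ 0.50056936 -0.36147606  0.17296923] [-0.05419184 -0.47306903 -2.00647111]
pred tip [[388.36325535 359.86875484]] hole [[383.80770026 404.1087774 ]]
```

View pics/s5.png

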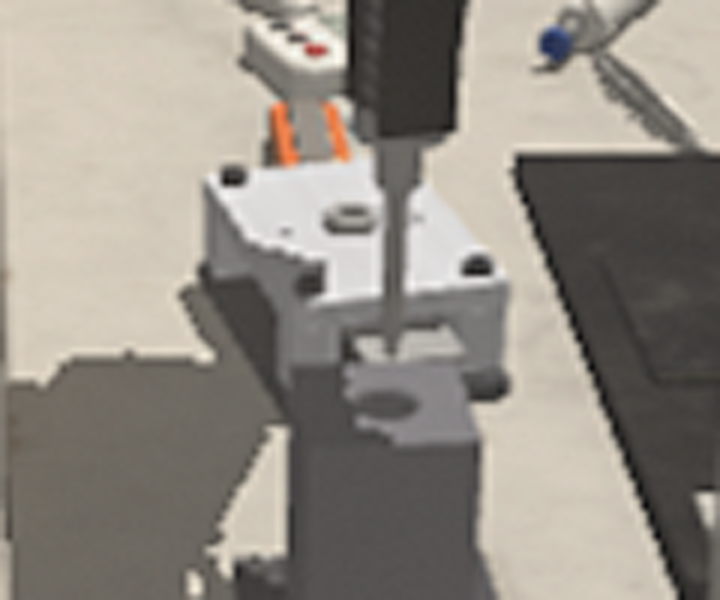

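The tip at (392,354) sits about 1.5 mm to the +x side of the hole centre at (386,403), so I'll correct that and lower it.

play_rows(
  deltas=[
    [8,[-1.5,0,0],0],
    [8,[-1.5,0,10],0],
    [8,[-1.5,0,25],0],
    [8,[-1.5,0,40],0],
    [8,[-1.5,0,50],0],
    [8,[-1.5,0,60],0],
    [8,[-1.5,0,70],0],
    [8,[-1.5,0,77],0],
    [8,[-1.5,0,81],0],
    [8,[-1.5,0,83],0],
    [8,[-1.5,0,83],0],
    [8,[-1.5,0,83],0],
  ],
)

```text
clock: 21.75
ee_pos: [0.499, -0.362, 0.0899]
ee_rot: [0.0, 0.996, 0.092, 0.0]
force: [0.6, -0.9, -2.7]
finger_gap: 0.016
gripper_force: 49.4
```

play_rows(
  deltas=[
    [8,[0,0,1],0],
    [8,[0,0,2],0],
    [8,[0,0,2.5],0],
    [8,[0,0,2.5],0],
    [8,[0,0,2.5],0],
  ],
)

```text
clock: 22.38
ee_pos: [0.4989, -0.3619, 0.0875]
ee_rot: [0.0, 0.996, 0.092, 0.0]
force: [-1.5, 2.7, 1.9]
finger_gap: 0.016
gripper_force: 49.4
```

Seated: Fz is up about 4.5 N. I'll release and raise the fingers.

play_rows(
  deltas=[
    [22,[0,0,0],0],
    [30,[0,0,0],0],
    [50,[0,0,0],0],
    [70,[0,0,0],0],
    [87,[0,0,0],0],
    [87,[0,0,0],0],
    [87,[0,0,0],0],
    [87,[0,0,0],0],
  ],
)

```text
clock: 23.38
ee_pos: [0.4988, -0.3618, 0.0869]
ee_rot: [-0.0, 0.996, 0.092, -0.0]
force: [0.7, 0.0, -0.3]
finger_gap: 0.0814
gripper_force: 0.0
```

play_rows(
  deltas=[
    [87,[0,0,-20],0],
    [87,[0,0,-60],0],
    [87,[0,0,-110],0],
    [87,[-50,0,-120],0],
    [87,[-100,0,-120],0],
    [87,[-130,0,-120],0],
    [87,[-130,0,-120],0],
    [87,[-130,0,-120],0],
    [87,[-130,0,-120],0],
  ],
)

```text
clock: 24.5
ee_pos: [0.372, -0.3857, 0.2068]
ee_rot: [0.0, 0.996, 0.093, -0.0]
force: [-0.4, -0.1, -0.4]
finger_gap: 0.0869
gripper_force: 0.0
```

Run:
```python
from h import *
c=r.read_camera("side");s=r.observe();print(s["ee_pos"],s["force"],s["clock"])
print([(np.round(d["point"],3),round(d["confidence"],2)) for d in r.look_for(c,"punch")[:1]])
cv2.imwrite("pics/s6.png",cv2.resize(c["color"][255:365,290:370],(400,550),interpolation=cv2.INTER_CUBIC))
```

```text
[ 0.37189787 -0.38561528  0.20668325] [ 0.04531133 -0.08187687  0.05716441] 24.55
[(array([ 0.499, -0.368,  0.104]), 0.86)]
```

View pics/s6.png

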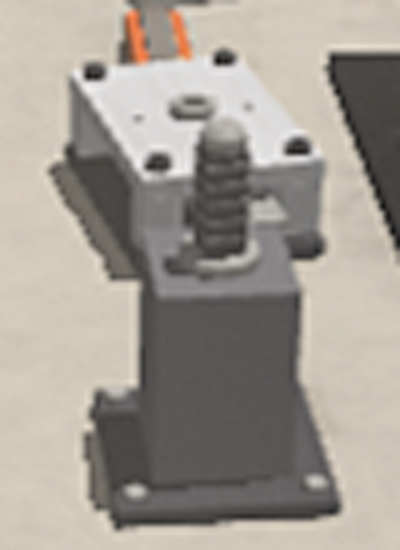

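The punch is upright in its stand with the collar down at (215,252), the same view as at the start. I'll hand the job in.

```bash
python3 -c "
from workcell import r
print(r.job_done())"
```

```text
the job is handed in; nothing more can be done
None
```

The punch snapped in the jig's bushing and is back upright in its stand with the collar down; I handed the job in just after 24.6 s, and no verdict came back.

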